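Slide the full reagent crate home into its bay

TASK

Push the full two-bottle reagent crate back along the bench into its bay, the gap between the analyser's two housings, until its back is fully home and square against the low cable duct. It is heavy and tall, so push it gently with the fingertips low near its base, so that it slides flat without rocking; do not grip it, lift it, or push it by its upper half, bottles or wire handle, and leave the small bottle, jar and beaker where they stand.

Things in the scene. Friction and masses are not known exactly. Their poses are not given: they have to be found in the camera images.
- crate: Loose grey crate 110 mm deep (its x) x 210 wide (y), plain walls 130 high; two amber bottles fixed in it reach 222, wire handle bar at 262. 1.9 to 2.5 kg; slides at 9 to 18 N; pushed over about 75 mm up it may tip. Origin: centre of underside on the bench; x points from its near side to its back, away from the robot, y left, z up. Starts 150 to 180 mm short of home, up to 0.2 rad askew.
- crate_near (a point): Middle of the crate's near long side, 30 mm above the bench (55 mm from the crate's origin), axes as the crate's: the height to push at. The plain face spans 105 mm either side. An upright tool would meet the crate's upper part with the gripper's body first: lean it 35 to 52 degrees so that the fingertips lead.
- analyser: Fixed: two off-white housings 240 mm deep, 260 wide, 190 high, joined behind the gap by a grey cable duct 70 high. The gap is the bay, 260 mm wide, the bench its floor. Origin: on the bench, middle of the duct's near face; x into the bay, y left, z up. Housing fronts at x = -80 mm, inner sides at y = +-130. Crate home: its origin at x = -55 mm, y near 0, x axes parallel.
- dropper: Bystander, loose: small amber bottle with a white dropper cap, diameter 52 mm, height 154 mm; origin at the centre of its underside, z up.
- jar: Bystander, loose: squat white jar, diameter 68 mm, height 85 mm; origin at the centre of its underside, z up.
- beaker: Bystander, loose: clear glass beaker, rim diameter 72 mm, height 90 mm; origin at the centre of its underside, z up.

How it is judged:
By the outcome, as a careful person would: the job done as asked, in the order asked, and still so for the second after the job is handed in, with the robot touching nothing.
It also fails if it takes over 53 s, if anything falls off the work surface, if the arm or the gripper's body presses on something with over 40 N, if the wrist force passes 120 N, or if a joint passes its speed limit or range.

ROBOT

A 6-joint arm with a two-finger parallel gripper is mounted at the origin on the work surface. World frame = base frame: x ahead of the robot, y to its left, z up, the work surface at z = 0. Lengths are in mm, angles in rad, forces in N, time in s.
With the tool pointing down it reaches from about 350 to 850 mm from the base axis. Payload 8.1 kg.
Tool frame: the origin (TCP) lies at the very end of the fingers, on their centre line; the grasp point (between the pads) lies arm.pinch_z behind it (arm.pinch_z is the distance from the TCP to the grasp point, in mm); z points along the fingers, y is the direction in which the jaws open and shut (so a half turn about z gives the same grasp; the last joint's range is limited). The gripper opens to 85 mm and grips with 20 to 120 N. Pads are 22 mm wide; open, the fingers measure 114 mm over their backs; the gripper's body (76 mm by 85 mm) begins 54 mm behind the grasp point. The pads swing forward as they close: fully open they stand 13 mm farther back than shut.
Start: joints at [-1.358, 0.13, 1.488, -0, 1.523, -0.085], TCP at [176.071, -573.589, 205.692] pointing down, gripper open.
Joint ranges: [-2.96, 2.96], [-0.89, 2.26], [0.02, 2.5], [-1.34, 4.48], [0, 2.73], [-2.66, 2.66]. Speed limits (rad/s): [2.39, 2.39, 2.79, 3.14, 3.14, 3.14].

INTERFACE

Orientations are given as a unit quaternion [w, x, y, z].
In Python, from workcell import status, imaging, arm gives the robot as it stands.
- The arm moves only by the shell command python3 -m pendant 'ROWS'. ROWS is JSON, a list of rows, each an object of numbers: "rx", "ry", "rz": the turn, a rotation vector about the tool's x, y, z as a fraction of full scale; "dx", "dy", "dz": the shift along the tool's x, y, z as a fraction of full scale; "fingers": the opening, from -1 (shut) to 1 (fully open). A call has 1 to 12 rows; each row shifts and turns the commanded pose from where the row before left it, along the tool's axes as they then stand; what a row does not reach is not made up. Full scale, the value 1, is 0.15 m for a shift and 180 degrees for a turn. A row lasts 1/10 s, in which the tool goes at most 50 mm and 8.59 degrees, less where a joint would pass 70% of its speed; a pose out of reach is approached as far as the arm can. A call with a number of a shift or a turn outside -1 to 1 is refused whole. A call with a gripper value outside its range is refused whole. The fingers move at their own pace and stop on an object; the grip force is fixed at half the most. Time passes only in rows, so rows that do not move let the fingers close. It gives the time, the measured TCP pose, the force and the opening at its end, in the units of the state.
- status.get_state(): the state, without advancing time (a new reading comes with each control period).
- imaging.grab_frame(name): name is "scene" or "top" or "wrist"; returns (picture, depth): 420x560x3 uint8, red, green, blue; 420x560 float32, mm along the optical axis (not along the pixel's ray), 0 where there is no reading.
- imaging.camera_model(name): a dict with "fx", "fy", "cx", "cy" (pixels), "world_to_cam" (4x4, takes a point from world to camera coordinates); the wrist camera has in their place "hand_eye" (4x4, takes a point from camera to tool coordinates, whose origin is the TCP and whose axes are the flange's). Camera axes: x right, y up, looking along -z (the intrinsics and any distortion apply to the point x, -y, -z); pixel columns grow to the right and rows downward; lengths in mm; the calibration is good to about 2 mm. A picture is of the moment at which its call begins: read the wrist's pose just before it. camera_model takes no time and is no camera call.
- arm.finish_job(): hands the job in, once; it reports no verdict.
The state is a dict: "time": time; "q": joint angles; "qd": joint speeds; "joint_torque": joint torques, N m; "tool_pos": TCP position; "eef_rot": TCP orientation; "contact_force": force on the tool from outside, world axes, zero at the start; "ft_torque": the same for the moment, N m; "width": finger opening in mm.
Only numpy, scipy, OpenCV 4.12 (cv2) and the standard library are available. Lean on these libraries where they do the work, as an engineer would, in place of code of your own. Each camera call takes 0.05 s, during which the arm holds its last target.

## Working session

There is one attempt and no reset: what is moved stays moved. The work goes in short steps, Python scripts to look and compute and a shell command to move; the robot and the scene stay as the last step left them, time stands still between calls to the robot, and variables do not carry over. Pictures are saved under pics/ and viewed, and the job is handed in when it is done.

```bash
ls; mkdir -p pics; python3 - <<'E'
from workcell import status, imaging, arm
import cv2,numpy as np
print(status.get_state()); print(arm.pinch_z)
for n in ("scene","top"):
    p,d=imaging.grab_frame(n); cv2.imwrite(f"pics/{n}0.png",p[...,::-1]); np.savez(f"{n}0.npz",p=p,d=d)
for n in ("scene","top","wrist"): print(imaging.camera_model(n))
E
```

```text
pics
{'time': 0.0, 'q': array([-1.35840380e+00,  1.31169804e-01,  1.48927810e+00,  3.64243620e-05,
        1.52299531e+00, -8.53550603e-02]), 'qd': array([-0.00013829,  0.00019853, -0.00095319,  0.00048071,  0.00102998,
       -0.00129584]), 'joint_torque': array([ 1.78580365e-03, -5.69396138e+01, -5.00544190e+01, -2.67007053e-04,
        1.49047875e-02, -2.49053608e-05]), 'tool_pos': array([ 175.95572849, -572.99862008,  204.6399614 ]), 'eef_rot': array([-9.24569293e-04,  9.88938457e-01,  1.48323537e-01, -4.05792561e-05]), 'contact_force': array([-0.61551102,  0.46315635,  0.16927144]), 'ft_torque': array([0.00010302, 0.01242461, 0.03925027]), 'width': 85.69039551315092}
18.700000000000003
{'fx': 530.5318666519233, 'fy': 530.5318666519233, 'cx': 272.04617463324587, 'cy': 213.5077354944308, 'world_to_cam': array([[-7.70240076e-01,  6.37609129e-01,  1.35949694e-02,
         4.25444354e+02],
       [-5.39854465e-01, -6.63203964e-01,  5.18379840e-01,
         3.71436209e+02],
       [ 3.39539956e-01,  3.91937623e-01,  8.55042407e-01,
        -1.42464089e+03],
       [ 0.00000000e+00,  0
[... 274 characters left out ...]
610971e-01,  2.23496407e-02,  9.08806250e-02,
        -6.54995290e+02],
       [-9.09250044e-02,  9.75466198e-04,  9.95857265e-01,
        -1.31840391e+03],
       [ 0.00000000e+00,  0.00000000e+00,  0.00000000e+00,
         1.00000000e+00]])}
{'fx': 304.80539485125666, 'fy': 304.80539485125666, 'cx': 282.685742637263, 'cy': 204.04111125832227, 'hand_eye': array([[-6.20039456e-04,  9.51023036e-01,  3.09119394e-01,
         7.98894832e+01],
       [ 9.99999808e-01,  5.90440376e-04,  1.89302061e-04,
        -8.41760194e-01],
       [-2.48595079e-06,  3.09119452e-01, -9.51023220e-01,
        -1.68315041e+02],
       [ 0.00000000e+00,  0.00000000e+00,  0.00000000e+00,
         1.00000000e+00]])}
```

View pics/scene0.png

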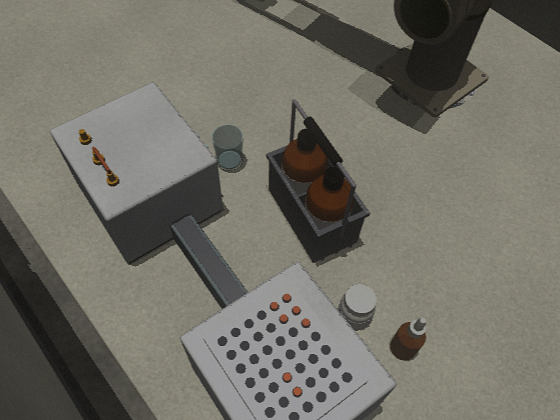

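View pics/top0.png

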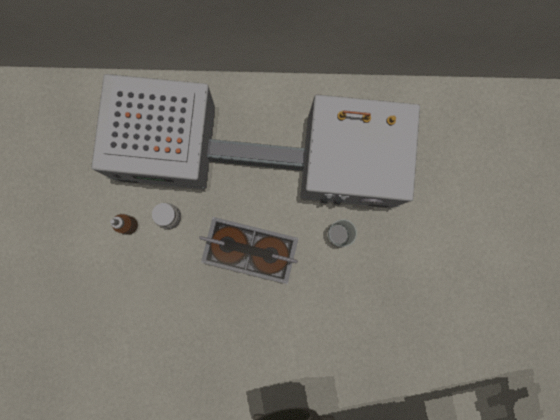

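Top view: the crate is around (249,250), the duct around (256,153), the jar at (165,215), the dropper at (123,223) and the beaker at (338,235). Next I measure them with height slices.

```bash
cat > h.py <<'E'
import numpy as np, cv2
from workcell import status, imaging, arm
def cloud(n,d):
    m=imaging.camera_model(n); v,u=np.mgrid[:420,:560]
    P=np.stack([(u-m['cx'])/m['fx']*d,-(v-m['cy'])/m['fy']*d,-d],-1)
    T=np.linalg.inv(m['world_to_cam']); W=P@T[:3,:3].T+T[:3,3]; W[d<=0]=np.nan; return W
def rect(W,lo,hi,box,k=None):
    x,y,z=W[...,0],W[...,1],W[...,2]
    m=(z>lo)&(z<hi)&(x>box[0])&(x<box[1])&(y>box[2])&(y<box[3])
    pts=W[m][:,:2].astype(np.float32)
    n,l,s,c=cv2.connectedComponentsWithStats(m.astype(np.uint8))
    out=[]
    for i in range(1,n):
        if s[i,4]<60: continue
        p=W[l==i]; r=cv2.minAreaRect(p[:,:2].astype(np.float32))
        out.append((s[i,4],np.round(np.median(p[:,2]),1),np.round(r[0],1),np.round(r[1],1),round(r[2],2),np.round(cv2.boxPoints(r),0).tolist()))
    return out
E
python3 - <<'E'
from h import *
W=cloud('top',np.load('top0.npz')['d'])
S=cloud('scene',np.load('scene0.npz')['d'])
for nm,C in(('top',W),('scene',S)):
    print(nm)
    for lo,hi in((180,200),(118,142),(60,78),(76,100)):
        print(lo,hi)
        for r in rect(C,lo,hi,(350,1150,-400,500)): print(r)
    print(W[250:252,40]) 
E
```

```text
top
180 200
(np.int32(6463), np.float64(189.5), array([837.2, 372. ]), array([260.1, 241.3]), 85.65, [[707.0, 251.0], [948.0, 233.0], [967.0, 493.0], [727.0, 511.0]])
(np.int32(10215), np.float64(188.2), array([ 797.5, -145.6]), array([260.7, 240.6]), 85.55, [[667.0, -266.0], [907.0, -285.0], [928.0, -25.0], [688.0, -6.0]])
(np.int32(103), np.float64(198.7), array([834.1, 443.5]), array([31.3, 60.4]), 54.22, [[800.0, 448.0], [849.0, 413.0], [868.0, 438.0], [819.0, 474.0]])
(np.int32(67), np.float64(198.7), array([814.3, 310.5]), array([52.5, 19.3]), 2.56, [[788.0, 319.0], [789.0, 300.0], [841.0, 302.0], [840.0, 321.0]])
118 142
(np.int32(174), np.float64(130.3), array([808.7, 251.8]), array([ 80.5, 252.1]), 64.74, [[678.0, 269.0], [906.0, 162.0], [940.0, 234.0], [712.0, 342.0]])
(np.int32(505), np.float64(127.9), array([575. , 118.1]), array([222.2,  54. ]), 77.45, [[524.0, 16.0], [577.0, 4.0], [626.0, 221.0], [573.0, 232.0]])
(np.int32(505), np.float64(127.9), array([512.8, 132. ]), array([222.4,  54.4]), 77.38, [[462.0, 29.0], [515.0, 18.0], [564.0, 235.0], [511.0, 246.0]])
60 78
(
[... 3509 characters left out ...]
nt32(571), np.float64(88.2), array([588.1, 138. ]), array([ 98.3, 236.9]), 15.09, [[510.0, 240.0], [571.0, 11.0], [666.0, 36.0], [605.0, 265.0]])
(np.int32(716), np.float64(88.4), array([807.4, -16.1]), array([ 23.7, 238.5]), 80.6, [[688.0, -8.0], [923.0, -47.0], [927.0, -24.0], [692.0, 15.0]])
(np.int32(776), np.float64(85.2), array([630.7, 354.1]), array([58.7, 58.6]), 17.64, [[594.0, 373.0], [612.0, 317.0], [668.0, 335.0], [650.0, 391.0]])
(np.int32(358), np.float64(83.0), array([607.6, 464.3]), array([43.8, 49.2]), 13.84, [[580.0, 483.0], [592.0, 435.0], [635.0, 446.0], [623.0, 493.0]])
[[ 5.31101594e+02  7.02354061e+02 -6.45820950e-01]
 [ 5.28371218e+02  7.02096972e+02 -4.53947837e-01]]
```

```bash
python3 -m pendant '[{"rz":0.04,"fingers":1},{"rz":0.04},{"rz":0.04},{"dx":0.09,"dy":-0.3},{"dx":0.09,"dy":-0.3},{"dx":0.09,"dy":-0.3},{"dx":0.09,"dy":-0.3},{"dx":0.09,"dy":-0.3},{"dx":0.09,"dy":-0.3},{"dx":0.09,"dy":-0.3},{"dx":0.09,"dy":-0.3},{"dx":0.09,"dy":-0.3}]'
```

```text
invalid input at $[0]: expected keys rx, ry, rz, dx, dy, dz, fingers
```

```bash
python3 -m pendant '[{"rx":0,"ry":0,"rz":0.04,"dx":0,"dy":0,"dz":0,"fingers":1},{"rx":0,"ry":0,"rz":0.04,"dx":0,"dy":0,"dz":0,"fingers":1},{"rx":0,"ry":0,"rz":0.04,"dx":0,"dy":0,"dz":0,"fingers":1},{"rx":0,"ry":0,"rz":0,"dx":0.09,"dy":-0.3,"dz":0,"fingers":1},{"rx":0,"ry":0,"rz":0,"dx":0.09,"dy":-0.3,"dz":0,"fingers":1},{"rx":0,"ry":0,"rz":0,"dx":0.09,"dy":-0.3,"dz":0,"fingers":1},{"rx":0,"ry":0,"rz":0,"dx":0.09,"dy":-0.3,"dz":0,"fingers":1},{"rx":0,"ry":0,"rz":0,"dx":0.09,"dy":-0.3,"dz":0,"fingers":1},{"rx":0,"ry":0,"rz":0,"dx":0.09,"dy":-0.3,"dz":0,"fingers":1},{"rx":0,"ry":0,"rz":0,"dx":0.09,"dy":-0.3,"dz":0,"fingers":1},{"rx":0,"ry":0,"rz":0,"dx":0.09,"dy":-0.3,"dz":0,"fingers":1},{"rx":0,"ry":0,"rz":0,"dx":0.09,"dy":-0.3,"dz":0,"fingers":1}]'
```

```text
time: 1.3
tool_pos: [329.3, -177.7, 205.5]
eef_rot: [0.0, 0.999, -0.04, 0.0]
contact_force: [1.6, -1.0, 0.1]
width: 85.3
```

```bash
python3 -m pendant '[{"rx":0,"ry":0,"rz":0,"dx":0.075,"dy":-0.28,"dz":0,"fingers":1},{"rx":0,"ry":0,"rz":0,"dx":0.075,"dy":-0.28,"dz":0,"fingers":1},{"rx":0,"ry":0,"rz":0,"dx":0.075,"dy":-0.28,"dz":0,"fingers":1},{"rx":0,"ry":0,"rz":0,"dx":0.075,"dy":-0.28,"dz":0,"fingers":1},{"rx":0,"ry":0,"rz":0,"dx":0.075,"dy":-0.28,"dz":0,"fingers":1},{"rx":0,"ry":0,"rz":0,"dx":0.075,"dy":-0.28,"dz":0,"fingers":1},{"rx":0,"ry":0,"rz":0,"dx":0.075,"dy":-0.28,"dz":0,"fingers":1},{"rx":0,"ry":0.04,"rz":0,"dx":0,"dy":0,"dz":0,"fingers":1},{"rx":0,"ry":0.04,"rz":0,"dx":0,"dy":0,"dz":0,"fingers":1},{"rx":0,"ry":0.04,"rz":0,"dx":0,"dy":0,"dz":0,"fingers":1},{"rx":0,"ry":0.04,"rz":0,"dx":0,"dy":0,"dz":0,"fingers":1},{"rx":0,"ry":0.04,"rz":0,"dx":0,"dy":0,"dz":0,"fingers":1}]'; python3 -c "
from h import *
s=status.get_state();print(s['q'],s['tool_pos'])
from scipy.spatial.transform import Rotation as R
print(R.from_quat(s['eef_rot'],scalar_first=True).as_matrix())"
```

```text
time: 2.5
tool_pos: [452.4, 120.3, 197.9]
eef_rot: [0.022, 0.954, -0.04, 0.297]
contact_force: [1.3, -0.7, -0.8]
width: 85.1
[ 0.37425624 -0.89000336  2.40652823 -0.30588512  1.09655364  2.09594401] [452.41796384 120.33524045 197.89039446]
[[ 0.82004835 -0.08982111  0.56520163]
 [-0.0636963  -0.9957955  -0.06583388]
 [ 0.56873851  0.01798572 -0.82232173]]
```

```bash
python3 -m pendant '[{"rx":0,"ry":0,"rz":0,"dx":-0.134,"dy":-0.029,"dz":0.166,"fingers":1},{"rx":0,"ry":0,"rz":0,"dx":-0.134,"dy":-0.029,"dz":0.166,"fingers":1},{"rx":0,"ry":0,"rz":0,"dx":-0.134,"dy":-0.029,"dz":0.166,"fingers":1},{"rx":0,"ry":0,"rz":0,"dx":-0.134,"dy":-0.029,"dz":0.166,"fingers":1}]'; cat > s.py <<'E'
from h import *
from scipy.spatial.transform import Rotation as R
s=status.get_state();M=R.from_quat(s['eef_rot'],scalar_first=True).as_matrix()
print('t',s['time'],'q',np.round(s['q'],3),'p',np.round(s['tool_pos'],1),'F',np.round(s['contact_force'],1))
print(np.round(M,3).tolist(),'lean',round(np.degrees(np.arccos(-M[2,2])),1),'yaw_y',round(np.degrees(np.arctan2(-M[0,1],M[1,1])*1),2), 'zaz',round(np.degrees(np.arctan2(M[1,2],M[0,2])),2))
a=-.077;A=np.array([[np.cos(a),np.sin(a)],[-np.sin(a),np.cos(a)]])
print('tcp in analyser',np.round(A@(s['tool_pos'][:2]-[777.3,116.3]),1))
E
python3 s.py
```

```text
time: 2.9
tool_pos: [459.0, 147.0, 80.7]
eef_rot: [0.023, 0.954, -0.042, 0.295]
contact_force: [0.2, -0.9, 0.0]
width: 85.7
t 2.9 q [ 0.454 -0.654  2.497 -0.433  0.825  2.332] p [459.  147.   80.7] F [ 0.2 -0.9  0. ]
[[0.822, -0.093, 0.561], [-0.066, -0.995, -0.069], [0.565, 0.02, -0.825]] lean 34.4 yaw_y 174.64 zaz -7.02
tcp in analyser [-319.7    6.1]
```

```bash
python3 -m pendant '[{"rx":0,"ry":0,"rz":0,"dx":-0.078,"dy":0.01,"dz":0.116,"fingers":1},{"rx":0,"ry":0,"rz":0,"dx":-0.078,"dy":0.01,"dz":0.116,"fingers":1},{"rx":0,"ry":0,"rz":0,"dx":-0.078,"dy":0.01,"dz":0.116,"fingers":1}]';python3 s.py;  python3 -m pendant '[{"rx":0,"ry":0.03,"rz":0,"dx":0,"dy":0,"dz":0,"fingers":1}]';python3 s.py
```

```text
time: 3.2
tool_pos: [466.9, 146.7, 18.7]
eef_rot: [0.027, 0.956, -0.043, 0.29]
contact_force: [0.1, -0.5, 0.1]
width: 85.4
t 3.2 q [ 0.445 -0.453  2.497 -0.527  0.655  2.456] p [466.9 146.7  18.7] F [ 0.1 -0.5  0.1]
[[0.828, -0.097, 0.552], [-0.066, -0.995, -0.077], [0.557, 0.027, -0.83]] lean 33.9 yaw_y 174.41 zaz -7.89
tcp in analyser [-311.8    6.4]
time: 3.3
tool_pos: [481.8, 153.6, 20.9]
eef_rot: [0.034, 0.944, -0.042, 0.326]
contact_force: [1.7, -2.0, 1.3]
width: 85.4
t 3.3 q [ 0.495 -0.404  2.498 -0.709  0.607  2.658] p [481.8 153.6  20.9] F [ 1.7 -2.   1.3]
[[0.784, -0.102, 0.612], [-0.058, -0.994, -0.092], [0.618, 0.036, -0.785]] lean 38.2 yaw_y 174.15 zaz -8.5
tcp in analyser [-297.5   14.4]
```

```bash
cat > look.py <<'E'
import sys
from h import *
k=sys.argv[1]
for n in ("scene","top"):
    p,d=imaging.grab_frame(n); cv2.imwrite(f"pics/{n}{k}.png",p[...,::-1]); np.savez(f"{n}{k}.npz",p=p,d=d)
a=-.077;A=np.array([[np.cos(a),np.sin(a)],[-np.sin(a),np.cos(a)]])
for n in ("scene","top"):
    C=cloud(n,np.load(f"{n}{k}.npz")['d'])
    for lo,hi in((124,136),(76,100)):
        print(n,lo)
        for r in rect(C,lo,hi,(420,760,-200,500)): print(r[0],r[2],r[3],r[4],'an:',np.round(A@(r[2]-[777.3,116.3]),1),r[5])
E
python3 look.py 1
```

```text
scene 124
1266 [540.8 125.9] [226.1 120.5] 77.19 an: [-236.5   -8.6] [[457.0, 29.0], [575.0, 2.0], [625.0, 223.0], [507.0, 249.0]]
110 [723.9  -9.8] [ 6.4 72.1] 84.27 an: [ -43.5 -129.8] [[688.0, -9.0], [759.0, -17.0], [760.0, -10.0], [688.0, -3.0]]
scene 76
339 [ 591.3 -111.8] [71.6 70.6] 86.29 an: [-167.9 -241.7] [[554.0, -145.0], [624.0, -150.0], [629.0, -78.0], [558.0, -74.0]]
96 [432.2 103.5] [34.4 23. ] 89.26 an: [-343.1  -39.3] [[420.0, 86.0], [443.0, 86.0], [444.0, 121.0], [421.0, 121.0]]
571 [587.8 137.9] [ 99.8 238.2] 15.16 an: [-190.6    7. ] [[508.0, 240.0], [571.0, 10.0], [667.0, 36.0], [605.0, 266.0]]
197 [723.3 -10.1] [ 5.8 73.4] 85.7 an: [ -44.1 -130.2] [[687.0, -10.0], [760.0, -16.0], [760.0, -10.0], [687.0, -4.0]]
171 [438.7 217.4] [36.8 39. ] 0.37 an: [-345.4   74.8] [[420.0, 237.0], [420.0, 198.0], [457.0, 198.0], [457.0, 237.0]]
779 [630.6 354.3] [59.6 58.5] 43.17 an: [-164.6  226. ] [[589.0, 355.0], [629.0, 313.0], [672.0, 353.0], [632.0, 396.0]]
358 [609.  464.4] [43.5 49.8] 8.93 an: [-194.6  334.1] [[584.0, 486.0], [591.0, 436.0], [634.0, 443.0], [627.0, 492.0
[... 162 characters left out ...]
 77.4 an: [-264.9   -4.7] [[462.0, 30.0], [515.0, 18.0], [564.0, 235.0], [510.0, 246.0]]
top 76
420 [631.4 352.6] [57.9 57.9] 0.57 an: [-163.6  224.4] [[602.0, 381.0], [603.0, 323.0], [661.0, 324.0], [660.0, 382.0]]
137 [606. 460.] [40.9 44.2] 69.19 an: [-197.2  329.5] [[578.0, 449.0], [619.0, 433.0], [634.0, 471.0], [593.0, 487.0]]
148 [ 593.3 -112.6] [70.2 69.3] 54.05 an: [-165.8 -242.4] [[545.0, -121.0], [601.0, -161.0], [642.0, -105.0], [586.0, -64.0]]
91 [437.  214.6] [33.  35.1] 23.31 an: [-346.9   71.8] [[415.0, 224.0], [429.0, 192.0], [459.0, 205.0], [445.0, 237.0]]
64 [435.9 109.5] [17.2 30.3] 86.24 an: [-339.9  -33. ] [[420.0, 102.0], [450.0, 100.0], [452.0, 117.0], [421.0, 119.0]]
```

View pics/scene1.png

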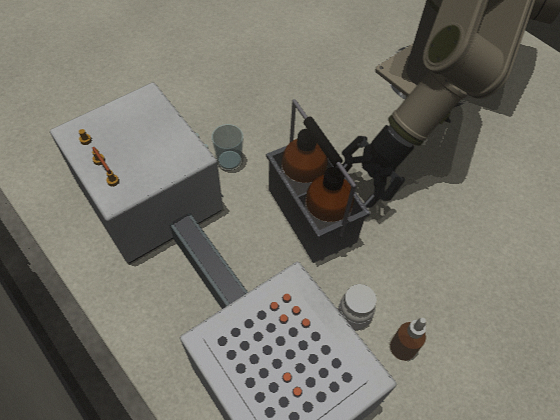

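View pics/top1.png

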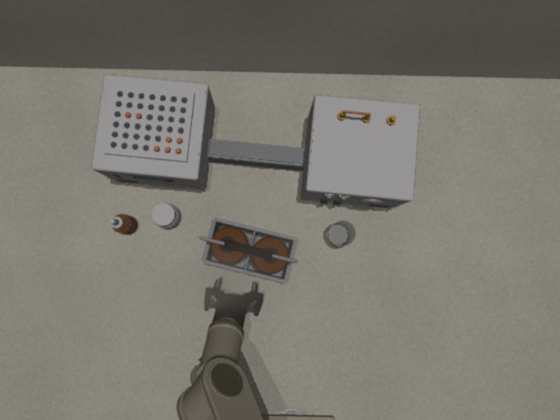

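Nothing has moved yet. The open fingertips sit just short of the crate's near face (top px 220 and 255, 285) and about 14 mm left of its middle. I'll shift right before pushing.

```bash
python3 -m pendant '[{"rx":0,"ry":0,"rz":0,"dx":-0.003,"dy":0.04,"dz":0.015,"fingers":1},{"rx":0,"ry":0,"rz":0,"dx":-0.003,"dy":0.04,"dz":0.015,"fingers":1}]';python3 s.py
```

```text
time: 3.6
tool_pos: [487.3, 145.4, 19.5]
eef_rot: [0.033, 0.944, -0.046, 0.325]
contact_force: [-0.2, -0.2, 0.5]
width: 85.3
t 3.6 q [ 0.463 -0.4    2.497 -0.695  0.588  2.629] p [487.3 145.4  19.5] F [-0.2 -0.2  0.5]
[[0.785, -0.108, 0.61], [-0.064, -0.994, -0.092], [0.616, 0.033, -0.787]] lean 38.1 yaw_y 173.82 zaz -8.6
tcp in analyser [-291.3    6.7]
```

```bash
cat > plan.py <<'E'
# plan.py X Y Z lean_deg n [head_deg]: target TCP in analyser frame -> per-row numbers
import sys
from h import *
from scipy.spatial.transform import Rotation as R
X,Y,Z,L,n=map(float,sys.argv[1:6]); hd=float(sys.argv[6]) if len(sys.argv)>6 else -4.4
s=status.get_state();M=R.from_quat(s['eef_rot'],scalar_first=True)
a=-.077;B=np.array([[np.cos(a),-np.sin(a)],[np.sin(a),np.cos(a)]])
t=np.r_[B@[X,Y]+[777.3,116.3],Z]
T=R.from_euler('z',hd,degrees=True)*R.from_matrix(np.diag([1.,-1,-1]))*R.from_euler('y',L,degrees=True)
rv=(M.inv()*T).as_rotvec()/np.pi/n
dm=M.inv().apply(t-s['tool_pos'])/150/n
half=(R.from_rotvec(rv*np.pi*n/2)).inv().apply(dm)
print('r',np.round(rv,4),'d first-frame',np.round(dm,4),'mid-frame',np.round(half,4))
E
python3 plan.py -258 4 18 42 12
```

```text
r [ 0.0012  0.0018 -0.0001] d first-frame [0.0141 0.0009 0.0121] mid-frame [0.0136 0.0012 0.0126]
```

```bash
python3 -m pendant '[{"rx":0.0012,"ry":0.0018,"rz":0,"dx":0.0136,"dy":0.001,"dz":0.0126,"fingers":1},{"rx":0.0012,"ry":0.0018,"rz":0,"dx":0.0136,"dy":0.001,"dz":0.0126,"fingers":1},{"rx":0.0012,"ry":0.0018,"rz":0,"dx":0.0136,"dy":0.001,"dz":0.0126,"fingers":1},{"rx":0.0012,"ry":0.0018,"rz":0,"dx":0.0136,"dy":0.001,"dz":0.0126,"fingers":1},{"rx":0.0012,"ry":0.0018,"rz":0,"dx":0.0136,"dy":0.001,"dz":0.0126,"fingers":1},{"rx":0.0012,"ry":0.0018,"rz":0,"dx":0.0136,"dy":0.001,"dz":0.0126,"fingers":1}]';python3 s.py
```

```text
time: 4.2
tool_pos: [504.7, 143.5, 18.2]
eef_rot: [0.025, 0.939, -0.039, 0.341]
contact_force: [-27.7, 2.5, 20.9]
width: 85.8
t 4.2 q [ 0.426 -0.37   2.498 -0.746  0.509  2.65 ] p [504.7 143.5  18.2] F [-27.7   2.5  20.9]
[[0.764, -0.09, 0.639], [-0.056, -0.996, -0.074], [0.643, 0.02, -0.766]] lean 40.0 yaw_y 174.81 zaz -6.57
tcp in analyser [-273.9    6.1]
```

```bash
python3 look.py 2; python3 - <<'E'
import cv2
a=cv2.imread('pics/scene2.png')[80:280,230:430]; b=cv2.imread('pics/top2.png')[200:330,170:330]
cv2.imwrite('pics/crop2.png',cv2.hconcat([cv2.resize(a,(400,400)),cv2.resize(b,(400,400))]))
E
```

```text
scene 124
1284 [542.2 125.5] [225.8 120.7] 78.06 an: [-235.1   -8.9] [[460.0, 28.0], [578.0, 3.0], [625.0, 224.0], [506.0, 248.0]]
357 [432.  166.8] [108.6  23.8] 89.97 an: [-348.2   23.8] [[420.0, 113.0], [444.0, 113.0], [444.0, 221.0], [420.0, 221.0]]
104 [723.8  -9.3] [ 6.2 72.4] 86.04 an: [ -43.7 -129.3] [[687.0, -10.0], [760.0, -15.0], [760.0, -9.0], [688.0, -4.0]]
scene 76
337 [ 591.1 -112. ] [73.  70.3] 56.77 an: [-168.1 -241.9] [[542.0, -123.0], [601.0, -162.0], [641.0, -101.0], [582.0, -62.0]]
575 [589. 138.] [ 98.5 235.6] 15.01 an: [-189.4    7.2] [[511.0, 239.0], [572.0, 11.0], [667.0, 37.0], [606.0, 265.0]]
250 [444.1 201.9] [49.  45.5] 6.79 an: [-338.8   59.7] [[417.0, 222.0], [423.0, 176.0], [471.0, 182.0], [466.0, 227.0]]
202 [723.6  -9.6] [ 5.3 71.9] 86.13 an: [ -43.9 -129.7] [[688.0, -10.0], [759.0, -15.0], [760.0, -9.0], [688.0, -4.0]]
779 [630.4 354.1] [59.1 58.4] 72.55 an: [-164.8  225.8] [[594.0, 335.0], [649.0, 317.0], [667.0, 374.0], [611.0, 391.0]]
359 [608.7 464.2] [43.8 50. ] 10.22 an: [-194.9  333.9] [[583.0, 485.0], [592.0, 436.0], [635.0, 443.0], [626.0, 
[... 288 characters left out ...]
109.3] 23.88 an: [-72.9 168.3] [[676.0, 331.0], [720.0, 231.0], [760.0, 249.0], [715.0, 349.0]]
416 [631.6 352.9] [58.4 57. ] 5.13 an: [-163.5  224.7] [[600.0, 379.0], [605.0, 322.0], [663.0, 327.0], [658.0, 384.0]]
142 [605.5 459.8] [43. 45.] 72.78 an: [-197.7  329.3] [[578.0, 446.0], [621.0, 433.0], [633.0, 474.0], [590.0, 487.0]]
140 [ 593.4 -113.2] [69.3 70.9] 46.15 an: [-165.7 -243. ] [[544.0, -114.0], [595.0, -163.0], [643.0, -113.0], [592.0, -64.0]]
120 [451.9 201.5] [38.6 34.6] 14.83 an: [-331.    59.9] [[429.0, 213.0], [438.0, 180.0], [475.0, 190.0], [466.0, 223.0]]
123 [448.1 100.2] [32.3 46.7] 28.09 an: [-327.   -41.4] [[423.0, 113.0], [445.0, 72.0], [473.0, 87.0], [451.0, 128.0]]
```

View pics/crop2.png

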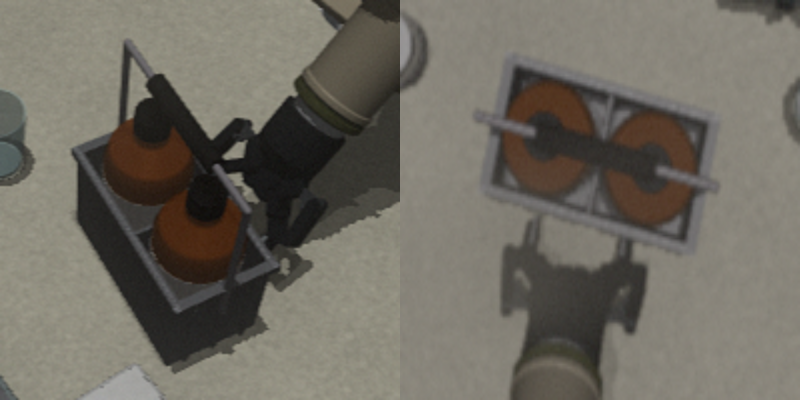

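The crate has started to turn, with the right finger in contact. The upward force comes from the tips dragging down the face, so I'll ease up slightly and keep pushing without adding lean.

```bash
python3 plan.py -258 5 22 40 6 -5
```

```text
r [0.001  0.     0.0005] d first-frame [0.0165 0.0009 0.0081] mid-frame [0.0165 0.0009 0.0081]
```

```bash
python3 -m pendant '[{"rx":0.0005,"ry":0,"rz":0,"dx":0.0165,"dy":0.001,"dz":0.008,"fingers":1},{"rx":0.0005,"ry":0,"rz":0,"dx":0.0165,"dy":0.001,"dz":0.008,"fingers":1},{"rx":0.0005,"ry":0,"rz":0,"dx":0.0165,"dy":0.001,"dz":0.008,"fingers":1}]';python3 s.py;python3 -m pendant '[{"rx":0.0005,"ry":0,"rz":0,"dx":0.0165,"dy":0.001,"dz":0.008,"fingers":1},{"rx":0.0005,"ry":0,"rz":0,"dx":0.0165,"dy":0.001,"dz":0.008,"fingers":1},{"rx":0.0005,"ry":0,"rz":0,"dx":0.0165,"dy":0.001,"dz":0.008,"fingers":1}]';python3 s.py
```

```text
time: 4.6
tool_pos: [510.5, 141.5, 18.0]
eef_rot: [0.024, 0.94, -0.038, 0.34]
contact_force: [-18.3, 0.2, 5.3]
width: 85.4
t 4.6 q [ 0.408 -0.355  2.486 -0.728  0.496  2.619] p [510.5 141.5  18. ] F [-18.3   0.2   5.3]
[[0.767, -0.088, 0.636], [-0.056, -0.996, -0.07], [0.64, 0.018, -0.768]] lean 39.8 yaw_y 174.95 zaz -6.32
tcp in analyser [-267.9    4.6]
time: 4.9
tool_pos: [517.3, 139.6, 18.4]
eef_rot: [0.022, 0.94, -0.038, 0.338]
contact_force: [-10.8, -1.7, -3.2]
width: 85.7
t 4.9 q [ 0.389 -0.34   2.473 -0.709  0.483  2.589] p [517.3 139.6  18.4] F [-10.8  -1.7  -3.2]
[[0.768, -0.086, 0.635], [-0.056, -0.996, -0.067], [0.638, 0.016, -0.77]] lean 39.6 yaw_y 175.08 zaz -6.01
tcp in analyser [-261.     3.3]
```

```bash
python3 plan.py -225 5 21 42 12
```

```text
r [0.0005 0.0011 0.0001] d first-frame [ 0.0163 -0.0011  0.0116] mid-frame [ 0.0161 -0.001   0.012 ]
```

```bash
python3 -m pendant '[{"rx":0.0005,"ry":0.001,"rz":0,"dx":0.016,"dy":-0.001,"dz":0.012,"fingers":1},{"rx":0.0005,"ry":0.001,"rz":0,"dx":0.016,"dy":-0.001,"dz":0.012,"fingers":1},{"rx":0.0005,"ry":0.001,"rz":0,"dx":0.016,"dy":-0.001,"dz":0.012,"fingers":1},{"rx":0.0005,"ry":0.001,"rz":0,"dx":0.016,"dy":-0.001,"dz":0.012,"fingers":1},{"rx":0.0005,"ry":0.001,"rz":0,"dx":0.016,"dy":-0.001,"dz":0.012,"fingers":1},{"rx":0.0005,"ry":0.001,"rz":0,"dx":0.016,"dy":-0.001,"dz":0.012,"fingers":1},{"rx":0.0005,"ry":0.001,"rz":0,"dx":0.016,"dy":-0.001,"dz":0.012,"fingers":1},{"rx":0.0005,"ry":0.001,"rz":0,"dx":0.016,"dy":-0.001,"dz":0.012,"fingers":1},{"rx":0.0005,"ry":0.001,"rz":0,"dx":0.016,"dy":-0.001,"dz":0.012,"fingers":1},{"rx":0.0005,"ry":0.001,"rz":0,"dx":0.016,"dy":-0.001,"dz":0.012,"fingers":1},{"rx":0.0005,"ry":0.001,"rz":0,"dx":0.016,"dy":-0.001,"dz":0.012,"fingers":1},{"rx":0.0005,"ry":0.001,"rz":0,"dx":0.016,"dy":-0.001,"dz":0.012,"fingers":1}]';python3 s.py; python3 look.py 3 |grep -A3 124
```

```text
time: 6.1
tool_pos: [552.5, 138.5, 20.0]
eef_rot: [0.014, 0.934, -0.034, 0.356]
contact_force: [-12.2, -0.5, -4.4]
width: 85.1
t 6.1 q [ 0.34  -0.251  2.424 -0.783  0.391  2.629] p [552.5 138.5  20. ] F [-12.2  -0.5  -4.4]
[[0.744, -0.073, 0.664], [-0.053, -0.997, -0.05], [0.666, 0.002, -0.746]] lean 41.7 yaw_y 175.8 zaz -4.33
tcp in analyser [-225.8    4.9]
scene 124
503 [465.7 145.3] [ 43.3 136. ] 2.45 an: [-312.9    4.9] [[441.0, 212.0], [447.0, 76.0], [490.0, 78.0], [484.0, 214.0]]
1320 [586.1 128.8] [225.9 120.7] 85.73 an: [-191.6   -2.2] [[517.0, 21.0], [638.0, 12.0], [655.0, 237.0], [534.0, 246.0]]
110 [723.2  -9.7] [ 5.1 72.3] 87.03 an: [ -44.2 -129.8] [[687.0, -10.0], [759.0, -14.0], [759.0, -9.0], [687.0, -5.0]]
--
top 124
438 [624.6 124.9] [222.3  46.8] 85.41 an: [-152.9   -3.2] [[592.0, 16.0], [639.0, 12.0], [657.0, 234.0], [610.0, 238.0]]
486 [559.9 129.5] [221.9  60.1] 85.74 an: [-217.8   -3.6] [[522.0, 21.0], [582.0, 17.0], [598.0, 238.0], [538.0, 242.0]]
105 [475.  181.3] [24.3 61.1] 7.62 an: [-306.4   41.6] [[459.0, 210.0], [467.0, 149.0], [491.0, 153.0], [483.0, 213.0]]
104 [469.8 106.4] [60.5 23.2] 75.86 an: [-305.8  -33.5] [[451.0, 80.0], [474.0, 74.0], [488.0, 133.0], [466.0, 139.0]]
```

```bash
cat > fk.py <<'E'
import numpy as np
from scipy.optimize import least_squares
q=np.array([[-1.3584,.1312,1.4893],[.37426,-.89,2.40653],[.454,-.654,2.497],[.445,-.453,2.497],[.463,-.4,2.497],[.389,-.34,2.473],[.34,-.251,2.424]])
p=np.array([[175.96,-573,204.64],[452.4,120.3,197.9],[459,147,80.7],[466.9,146.7,18.7],[487.3,145.4,19.5],[517.3,139.6,18.4],[552.5,138.5,20]])
z=np.array([[0,0,-1],[.5652,-.0658,-.8223],[.561,-.069,-.825],[.552,-.077,-.83],[.61,-.092,-.787],[.635,-.067,-.77],[.664,-.05,-.746]])
def W(P,q):
    r0,h,a,b,c,D=P
    r=r0+a*np.sin(q[:,1])+b*np.sin(q[:,1]+q[:,2]+c); zz=h+a*np.cos(q[:,1])+b*np.cos(q[:,1]+q[:,2]+c)
    return np.c_[r*np.cos(q[:,0]),r*np.sin(q[:,0]),zz]
f=lambda P:(W(P,q)+P[5]*z-p).ravel()
s=least_squares(f,[0,350,400,400,0,300]);P=s.x
print(np.round(P,3),np.abs(s.fun).max())
al=-.077;B=np.array([[np.cos(al),-np.sin(al)],[np.sin(al),np.cos(al)]])
for L in (36,39,42,45):
  for X in (-225,-190,-150,-120,-95):
    t=np.r_[B@[X,3]+[777.3,116.3],20]; l=np.radians(L)
    zt=np.array([np.sin(l)*np.cos(al),np.sin(l)*np.sin(al),-np.cos(l)]); w=t-P[5]*zt
    g=lambda u:W(P,u[None])[0]-w
    u=least_squares(g,[.3,-.2,2.3]).x
    ph=u[1]+u[2]+P[4]*0; fa=np.array([np.sin(ph)*np.cos(u[0]),np.sin(ph)*np.sin(u[0]),np.cos(ph)])
    q5=np.arccos(fa@zt)
    # axis of j5 when q4=0: horizontal left; tool y vs j5 axis gives q6
    ax=np.cross(fa,zt); ax/=np.linalg.norm(ax)
    left=np.array([-np.sin(u[0]),np.cos(u[0]),0]); q4=np.arctan2(np.cross(left,ax)@fa,left@ax)
    xt=np.array([np.cos(l)*np.cos(al),np.cos(l)*np.sin(al),np.sin(l)]); yt=np.cross(zt,xt)
    q6=np.arctan2(np.cross(ax,yt)@zt,ax@yt)
    print(L,X,np.round(u,2),'q4 %.2f q5 %.2f q6raw %.2f'%(q4,q5,q6))
E
python3 fk.py
```

```text
[ 9.27790e+01  1.75099e+02  2.82626e+02  4.70185e+02 -6.00000e-03
  2.30170e+02] 49.58402956905131
36 -225 [ 0.34 -0.18  2.31] q4 -0.54 q5 0.48 q6raw -2.32
36 -190 [ 0.31 -0.05  2.19] q4 -0.52 q5 0.46 q6raw -2.35
36 -150 [0.28 0.08 2.06] q4 -0.49 q5 0.45 q6raw -2.40
36 -120 [0.26 0.17 1.96] q4 -0.46 q5 0.45 q6raw -2.44
36 -95 [0.25 0.25 1.87] q4 -0.44 q5 0.46 q6raw -2.48
39 -225 [ 0.35 -0.19  2.34] q4 -0.65 q5 0.44 q6raw -2.20
39 -190 [ 0.32 -0.07  2.23] q4 -0.64 q5 0.42 q6raw -2.23
39 -150 [0.29 0.06 2.09] q4 -0.61 q5 0.40 q6raw -2.28
39 -120 [0.27 0.16 1.99] q4 -0.58 q5 0.40 q6raw -2.33
39 -95 [0.25 0.23 1.91] q4 -0.55 q5 0.40 q6raw -2.37
42 -225 [ 0.36 -0.21  2.37] q4 -0.79 q5 0.40 q6raw -2.06
42 -190 [ 0.32 -0.08  2.26] q4 -0.79 q5 0.38 q6raw -2.08
42 -150 [0.29 0.05 2.13] q4 -0.76 q5 0.36 q6raw -2.13
42 -120 [0.27 0.15 2.03] q4 -0.73 q5 0.35 q6raw -2.18
42 -95 [0.26 0.22 1.94] q4 -0.69 q5 0.35 q6raw -2.23
45 -225 [ 0.36 -0.22  2.4 ] q4 -0.96 q5 0.38 q6raw -1.89
45 -190 [ 0.33 -0.09  2.29] q4 -0.97 q5 0.35 q6raw -1.90
45 -150 [0.3  0.05 2.16] q4 -0.95 q5 0.32 q6raw -1.94
45 -120 [0.28 0.14 2.06] q4 -0.92 q5 0.31 q6raw -1.99
45 -95 [0.26 0.21 1.97] q4 -0.88 q5 0.31 q6raw -2.04
```

```bash
python3 -m pendant '[{"rx":0,"ry":0,"rz":0,"dx":0.02,"dy":-0.001,"dz":0.018,"fingers":1},{"rx":0,"ry":0,"rz":0,"dx":0.02,"dy":-0.001,"dz":0.018,"fingers":1},{"rx":0,"ry":0,"rz":0,"dx":0.02,"dy":-0.001,"dz":0.018,"fingers":1},{"rx":0,"ry":0,"rz":0,"dx":0.02,"dy":-0.001,"dz":0.018,"fingers":1},{"rx":0,"ry":0,"rz":0,"dx":0.02,"dy":-0.001,"dz":0.018,"fingers":1},{"rx":0,"ry":0,"rz":0,"dx":0.02,"dy":-0.001,"dz":0.018,"fingers":1},{"rx":0,"ry":0,"rz":0,"dx":0.02,"dy":-0.001,"dz":0.018,"fingers":1},{"rx":0,"ry":0,"rz":0,"dx":0.02,"dy":-0.001,"dz":0.018,"fingers":1},{"rx":0,"ry":0,"rz":0,"dx":0.02,"dy":-0.001,"dz":0.018,"fingers":1},{"rx":0,"ry":0,"rz":0,"dx":0.02,"dy":-0.001,"dz":0.018,"fingers":1},{"rx":0,"ry":0,"rz":0,"dx":0.02,"dy":-0.001,"dz":0.018,"fingers":1},{"rx":0,"ry":0,"rz":0,"dx":0.02,"dy":-0.001,"dz":0.018,"fingers":1}]';python3 s.py; python3 plan.py -135 7 20 41.5 12
```

```text
time: 7.4
tool_pos: [601.0, 137.4, 20.1]
eef_rot: [0.014, 0.934, -0.034, 0.356]
contact_force: [-12.6, -0.6, -4.3]
width: 85.5
t 7.4 q [ 0.293 -0.11   2.305 -0.779  0.348  2.596] p [601.  137.4  20.1] F [-12.6  -0.6  -4.3]
[[0.745, -0.073, 0.664], [-0.053, -0.997, -0.05], [0.665, 0.002, -0.746]] lean 41.7 yaw_y 175.84 zaz -4.27
tcp in analyser [-177.4    7.4]
r [-0.     -0.0001  0.0001] d first-frame [0.0176 0.0004 0.0157] mid-frame [0.0176 0.0003 0.0157]
```

Pushing smoothly at about 12 N. I'll continue in the same way.

```bash
python3 -m pendant '[{"rx":0,"ry":0,"rz":0,"dx":0.018,"dy":0,"dz":0.016,"fingers":1},{"rx":0,"ry":0,"rz":0,"dx":0.018,"dy":0,"dz":0.016,"fingers":1},{"rx":0,"ry":0,"rz":0,"dx":0.018,"dy":0,"dz":0.016,"fingers":1},{"rx":0,"ry":0,"rz":0,"dx":0.018,"dy":0,"dz":0.016,"fingers":1},{"rx":0,"ry":0,"rz":0,"dx":0.018,"dy":0,"dz":0.016,"fingers":1},{"rx":0,"ry":0,"rz":0,"dx":0.018,"dy":0,"dz":0.016,"fingers":1},{"rx":0,"ry":0,"rz":0,"dx":0.018,"dy":0,"dz":0.016,"fingers":1},{"rx":0,"ry":0,"rz":0,"dx":0.018,"dy":0,"dz":0.016,"fingers":1},{"rx":0,"ry":0,"rz":0,"dx":0.018,"dy":0,"dz":0.016,"fingers":1},{"rx":0,"ry":0,"rz":0,"dx":0.018,"dy":0,"dz":0.016,"fingers":1},{"rx":0,"ry":0,"rz":0,"dx":0.018,"dy":0,"dz":0.016,"fingers":1},{"rx":0,"ry":0,"rz":0,"dx":0.018,"dy":0,"dz":0.016,"fingers":1}]';python3 s.py; python3 look.py 4 |grep -A3 124
```

```text
time: 8.6
tool_pos: [644.0, 134.5, 20.2]
eef_rot: [0.014, 0.934, -0.034, 0.356]
contact_force: [-11.4, 0.3, -4.5]
width: 85.4
t 8.6 q [ 2.560e-01  1.000e-03  2.199e+00 -7.460e-01  3.230e-01  2.539e+00] p [644.  134.5  20.2] F [-11.4   0.3  -4.5]
[[0.745, -0.072, 0.663], [-0.053, -0.997, -0.049], [0.665, 0.002, -0.747]] lean 41.7 yaw_y 175.85 zaz -4.25
tcp in analyser [-134.3    7.9]
scene 124
524 [558.  140.8] [ 44.9 136.9] 5.88 an: [-220.5    7.6] [[529.0, 207.0], [543.0, 70.0], [587.0, 75.0], [573.0, 211.0]]
104 [723.4  -9.4] [ 5.7 73.3] 86.75 an: [ -44.1 -129.5] [[687.0, -10.0], [760.0, -14.0], [760.0, -9.0], [687.0, -4.0]]
1366 [677.4 124.8] [225.6 120.1] 85.97 an: [-100.3    0.8] [[610.0, 17.0], [729.0, 8.0], [745.0, 233.0], [625.0, 242.0]]
scene 76
288 [ 591.1 -113.5] [70.6 70.6] 73.77 an: [-168.  -243.4] [[547.0, -138.0], [615.0, -157.0], [635.0, -90.0], [567.0, -70.0]]
127 [579.5  83.8] [38.8 34.2] 50.69 an: [-194.7  -47.6] [[554.0, 80.0], [581.0, 58.0], [605.0, 88.0], [579.0, 110.0]]
--
top 124
409 [721.9 120.4] [221.2  36.4] 85.75 an: [-55.6  -0.2] [[696.0, 11.0], [732.0, 9.0], [748.0, 229.0], [712.0, 232.0]]
520 [657.5 125.3] [222.2  72.3] 85.83 an: [-120.1   -0.2] [[613.0, 17.0], [686.0, 12.0], [702.0, 233.0], [630.0, 239.0]]
101 [561.6 102.7] [63.2 21.7] 72.03 an: [-214.   -30.2] [[542.0, 76.0], [562.0, 69.0], [582.0, 129.0], [561.0, 136.0]]
```

View pics/scene4.png

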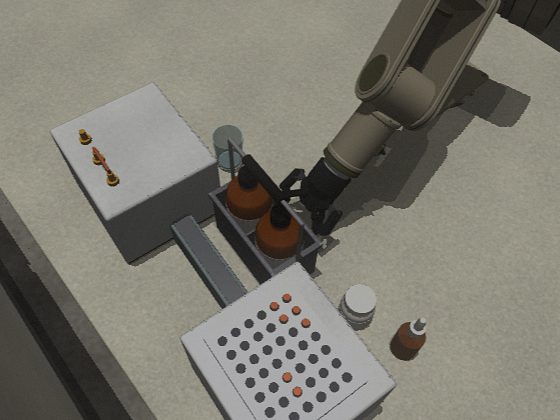

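View pics/top4.png

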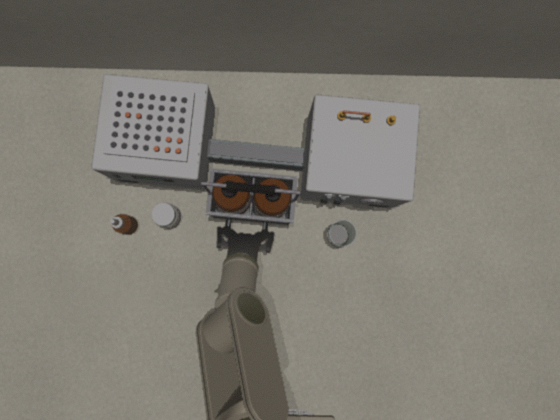

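The crate (top px 253,197) is in the bay, square and centred, about 43 mm short of the duct.

```bash
python3 -m pendant '[{"rx":0,"ry":0,"rz":0,"dx":0.015,"dy":0.0005,"dz":0.0133,"fingers":1},{"rx":0,"ry":0,"rz":0,"dx":0.015,"dy":0.0005,"dz":0.0133,"fingers":1},{"rx":0,"ry":0,"rz":0,"dx":0.015,"dy":0.0005,"dz":0.0133,"fingers":1},{"rx":0,"ry":0,"rz":0,"dx":0.015,"dy":0.0005,"dz":0.0133,"fingers":1},{"rx":0,"ry":0,"rz":0,"dx":0.015,"dy":0.0005,"dz":0.0133,"fingers":1},{"rx":0,"ry":0,"rz":0,"dx":0.015,"dy":0.0005,"dz":0.0133,"fingers":1},{"rx":0,"ry":0,"rz":0,"dx":0.015,"dy":0.0005,"dz":0.0133,"fingers":1},{"rx":0,"ry":0,"rz":0,"dx":0.015,"dy":0.0005,"dz":0.0133,"fingers":1},{"rx":0,"ry":0,"rz":0,"dx":0.015,"dy":0.0005,"dz":0.0133,"fingers":1},{"rx":0,"ry":0,"rz":0,"dx":0.015,"dy":0.0005,"dz":0.0133,"fingers":1},{"rx":0,"ry":0,"rz":0,"dx":0.015,"dy":0.0005,"dz":0.0133,"fingers":1}]';python3 s.py;  python3 look.py 5 |grep -A3 124;python3 -m pendant '[{"rx":0,"ry":0,"rz":0,"dx":0.006,"dy":0,"dz":0.0053,"fingers":1},{"rx":0,"ry":0,"rz":0,"dx":0.006,"dy":0,"dz":0.0053,"fingers":1},{"rx":0,"ry":0,"rz":0,"dx":0.006,"dy":0,"dz":0.0053,"fingers":1}]'
```

```text
time: 9.8
tool_pos: [676.8, 131.5, 20.4]
eef_rot: [0.014, 0.934, -0.033, 0.356]
contact_force: [-11.5, 1.7, -4.6]
width: 85.6
t 9.8 q [ 0.231  0.078  2.118 -0.706  0.312  2.481] p [676.8 131.5  20.4] F [-11.5   1.7  -4.6]
[[0.745, -0.072, 0.663], [-0.053, -0.997, -0.049], [0.665, 0.002, -0.747]] lean 41.7 yaw_y 175.86 zaz -4.24
tcp in analyser [-101.3    7.4]
scene 124
532 [590.9 137.7] [ 41.7 137.3] 1.57 an: [-187.5    7. ] [[568.0, 206.0], [572.0, 69.0], [614.0, 70.0], [610.0, 207.0]]
101 [727.9  -9.9] [ 4. 64.] 85.06 an: [ -39.5 -129.6] [[696.0, -9.0], [760.0, -15.0], [760.0, -11.0], [696.0, -5.0]]
301 [736.6  60.6] [ 50.7 113. ] 3.94 an: [-36.3 -58.7] [[707.0, 115.0], [715.0, 3.0], [766.0, 6.0], [758.0, 119.0]]
--
top 124
61 [746.2  27.1] [26.6 40.5] 1.63 an: [-24.1 -91.3] [[732.0, 47.0], [733.0, 6.0], [760.0, 7.0], [759.0, 48.0]]
550 [692.4 121.8] [221.7  77.3] 86.05 an: [-85.1  -1. ] [[646.0, 14.0], [723.0, 9.0], [739.0, 230.0], [662.0, 235.0]]
68 [596.1 186. ] [41.3 19.7] 83.13 an: [-186.    55.6] [[584.0, 167.0], [603.0, 164.0], [608.0, 205.0], [589.0, 208.0]]
time: 10.2
tool_pos: [680.3, 131.2, 20.4]
eef_rot: [0.014, 0.934, -0.034, 0.355]
contact_force: [-12.5, 1.4, -4.4]
width: 85.2
```

```bash
for i in 1; do python3 -m pendant '[{"rx":0,"ry":0,"rz":0,"dx":0.005,"dy":0,"dz":0.0044,"fingers":1},{"rx":0,"ry":0,"rz":0,"dx":0.005,"dy":0,"dz":0.0044,"fingers":1},{"rx":0,"ry":0,"rz":0,"dx":0.005,"dy":0,"dz":0.0044,"fingers":1},{"rx":0,"ry":0,"rz":0,"dx":0.005,"dy":0,"dz":0.0044,"fingers":1}]'; done;  python3 -m pendant '[{"rx":0,"ry":0,"rz":0,"dx":0.005,"dy":0,"dz":0.0044,"fingers":1},{"rx":0,"ry":0,"rz":0,"dx":0.005,"dy":0,"dz":0.0044,"fingers":1}]'
```

```text
time: 10.6
tool_pos: [684.3, 130.9, 20.4]
eef_rot: [0.014, 0.934, -0.034, 0.355]
contact_force: [-12.7, 0.5, -3.7]
width: 85.6
time: 10.8
tool_pos: [686.2, 130.7, 20.4]
eef_rot: [0.014, 0.934, -0.034, 0.355]
contact_force: [-11.8, 1.5, -3.6]
width: 85.6
```

```bash
python3 -m pendant '[{"rx":0,"ry":0,"rz":0,"dx":0.005,"dy":0,"dz":0.0044,"fingers":1},{"rx":0,"ry":0,"rz":0,"dx":0.005,"dy":0,"dz":0.0044,"fingers":1}]';  python3 -m pendant '[{"rx":0,"ry":0,"rz":0,"dx":0.005,"dy":0,"dz":0.0044,"fingers":1},{"rx":0,"ry":0,"rz":0,"dx":0.005,"dy":0,"dz":0.0044,"fingers":1}]'; python3 s.py
```

```text
time: 11.0
tool_pos: [687.6, 130.8, 19.9]
eef_rot: [0.014, 0.934, -0.034, 0.355]
contact_force: [-28.2, 5.4, 5.9]
width: 85.3
time: 11.2
tool_pos: [688.0, 130.9, 19.5]
eef_rot: [0.014, 0.935, -0.034, 0.354]
contact_force: [-63.2, 4.3, 30.4]
width: 85.0
t 11.2 q [ 0.224  0.107  2.088 -0.687  0.313  2.457] p [688.  130.9  19.5] F [-63.2   4.3  30.4]
[[0.747, -0.073, 0.661], [-0.053, -0.997, -0.05], [0.663, 0.002, -0.749]] lean 41.5 yaw_y 175.83 zaz -4.31
tcp in analyser [-90.2   7.6]
```

The crate is against the duct: the force rose sharply and the TCP stopped. Backing off straight and checking.

```bash
python3 -m pendant '[{"rx":0,"ry":0,"rz":0,"dx":-0.01,"dy":0,"dz":-0.009,"fingers":1},{"rx":0,"ry":0,"rz":0,"dx":-0.03,"dy":0,"dz":-0.027,"fingers":1},{"rx":0,"ry":0,"rz":0,"dx":-0.06,"dy":0,"dz":-0.053,"fingers":1},{"rx":0,"ry":0,"rz":0,"dx":-0.1,"dy":0,"dz":-0.089,"fingers":1},{"rx":0,"ry":0,"rz":0,"dx":-0.1,"dy":0,"dz":-0.089,"fingers":1},{"rx":0,"ry":0,"rz":0,"dx":-0.1,"dy":0,"dz":-0.089,"fingers":1},{"rx":0,"ry":0,"rz":0,"dx":-0.1,"dy":0,"dz":-0.089,"fingers":1},{"rx":0,"ry":0,"rz":0,"dx":0,"dy":0,"dz":0,"fingers":1}]'; python3 s.py; python3 look.py 6; python3 - <<'E'
import cv2
a=cv2.imread('pics/scene6.png')[120:320,150:350]; b=cv2.imread('pics/top6.png')[90:240,170:340]
cv2.imwrite('pics/crop6.png',cv2.hconcat([cv2.resize(a,(400,400)),cv2.resize(b,(400,400))]))
E
```

```text
time: 12.0
tool_pos: [592.8, 138.8, 24.3]
eef_rot: [0.012, 0.933, -0.033, 0.359]
contact_force: [-0.6, 0.2, -0.3]
width: 85.6
t 12.0 q [ 0.302 -0.145  2.33  -0.782  0.353  2.603] p [592.8 138.8  24.3] F [-0.6  0.2 -0.3]
[[0.74, -0.07, 0.669], [-0.053, -0.998, -0.047], [0.671, -0.001, -0.742]] lean 42.1 yaw_y 175.97 zaz -3.99
tcp in analyser [-185.7    8.2]
scene 124
571 [506.1 144.5] [ 50.8 138.6] 3.28 an: [-272.6    7.3] [[477.0, 212.0], [485.0, 74.0], [535.0, 77.0], [528.0, 215.0]]
85 [732.9 -10.5] [ 4.1 53.9] 85.28 an: [ -34.5 -129.8] [[706.0, -10.0], [760.0, -15.0], [760.0, -11.0], [706.0, -6.0]]
574 [708.  136.9] [193.1  92.5] 85.08 an: [-70.7  15.2] [[654.0, 45.0], [746.0, 37.0], [762.0, 229.0], [670.0, 237.0]]
91 [741.5  12.5] [13.6 36.1] 86.29 an: [ -27.7 -106.2] [[723.0, 7.0], [759.0, 5.0], [760.0, 18.0], [724.0, 20.0]]
69 [742.9 103.8] [ 8.4 46.5] 53.78 an: [-33.3 -15.1] [[722.0, 114.0], [759.0, 87.0], [764.0, 93.0], [727.0, 121.0]]
scene 76
338 [ 590.9 -113. ] [72.  71.6] 78.59 an: [-168.2 -243. ] [[549.0, -141.0], [619.0, -155.0], [633.0, -85.0], [563.0, -71.0]]
158 [532.
[... 864 characters left out ...]
4.67 an: [-267.   -28.5] [[487.0, 79.0], [513.0, 72.0], [531.0, 137.0], [505.0, 145.0]]
top 76
417 [631.3 353. ] [58.2 57.7] 3.42 an: [-163.8  224.8] [[601.0, 380.0], [604.0, 323.0], [662.0, 326.0], [659.0, 384.0]]
135 [605.4 459.7] [41.7 46.1] 68.91 an: [-197.8  329.2] [[576.0, 449.0], [619.0, 432.0], [634.0, 471.0], [591.0, 487.0]]
148 [ 593.7 -113.2] [69.1 70.7] 45.24 an: [-165.4 -242.9] [[544.0, -113.0], [594.0, -163.0], [643.0, -114.0], [593.0, -64.0]]
106 [543.1 189.3] [42.1 36.4] 36.57 an: [-239.1   54.8] [[515.0, 191.0], [537.0, 162.0], [571.0, 187.0], [549.0, 216.0]]
112 [533.4  94.2] [32.9 42.9] 50.62 an: [-241.5  -40.8] [[506.0, 95.0], [540.0, 68.0], [560.0, 93.0], [527.0, 121.0]]
```

View pics/crop6.png

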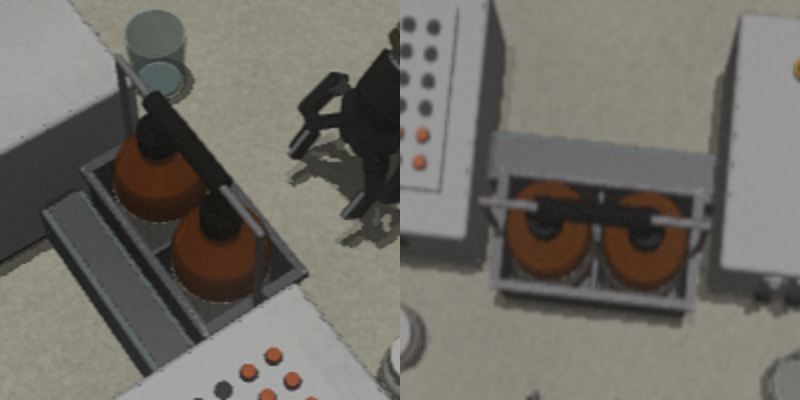

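```bash
python3 - <<'E'
from h import *
a=-.077;A=np.array([[np.cos(a),np.sin(a)],[-np.sin(a),np.cos(a)]])
for n in('top','scene'):
    ref=None
    for k in '06':
        C=cloud(n,np.load(f'{n}{k}.npz')['d']); D=C[...,:2]-[777.3,116.3]; D=D@A.T
        m=(C[...,2]>124)&(C[...,2]<134)&(abs(D[...,1])<122)&(D[...,0]>-330)&(D[...,0]<40)
        if k=='6': m&=D[...,0]>-150
        r=cv2.minAreaRect(D[m].astype(np.float32)); print(n,k,r, 'z',np.median(C[m][:,2]))
    m=(C[...,2]>60)&(C[...,2]<74)&(abs(D[...,1])<100)&(D[...,0]>-30)&(D[...,0]<80)
    for y in(-80,0,80):
        mm=m&(abs(D[...,1]-y)<20); print(' duct x',y,np.percentile(D[mm][:,0],[2,98]) if mm.any() else None)
E
```

```text
top 0 ((-233.71189880371094, -9.048469543457031), (222.20774841308594, 117.69830322265625), 81.65184783935547) z 128.17497015557592
top 6 ((-54.49831771850586, -0.8236236572265625), (118.9765396118164, 222.8730010986328), 0.12543825805187225) z 128.238651831693
 duct x -80 [-4.1590354  49.64188883]
 duct x 0 [-4.77005465 49.45977282]
 duct x 80 [-4.35948721 49.41370467]
scene 0 ((-236.46710205078125, -8.009040832519531), (224.47579956054688, 120.99775695800781), 81.80369567871094) z 130.0270637721635
scene 6 ((-57.139896392822266, -0.812591552734375), (224.8826141357422, 119.87731170654297), 89.9501953125) z 130.24061821415876
 duct x -80 [-2.18169069 48.01882156]
 duct x 0 [-8.39063298 47.78782628]
 duct x 80 [-1.68772532 47.98975842]
```

```bash
python3 -c "
from workcell import arm; print(arm.finish_job())"
```

```text
the job is handed in; nothing more can be done
None
```

The crate is home in the bay, square against the cable duct, and I've handed the job in at about 12 s of robot time.

- **Push:** I used both open fingertips, leaned about 40°, with the TCP at about 20 mm height. The right finger met the crate first and turned it square, then both slid it in along the bay axis at about 11–13 N. The force rose to about 70 N at the stop against the duct, and then I backed the arm off about 95 mm.
- **Crate position:** The two cameras put the crate's origin at x = −54.5 and −57.1 mm (home is −55), and both put y at −0.8 mm. It is within about 0.002 rad of square, with the rim at its original height. The roughly 2.6 mm difference in x matches the camera calibration error.
- **Bystanders:** The jar, beaker and dropper bottle measured where they were, to within about 2 mm.
- **Less clean:**
  - At first contact the arm was close to the limits of joints 2, 3 and 6. Joint 2 read −0.89000, which is its limit; joint 3 read 2.498 of 2.5 and joint 6 read 2.658 of 2.66.
  - There was a brief downward drag of about 21 N on the crate face then, which I eased off.

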